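# Weigh a machined sleeve by lifting it off the tared counting scale with tongs

## Task

Weigh the tall steel sleeve by taking it off the counting scale: press the scale's keys one at a time, first the round on key, then the unit key (the square one next to the wide key), then the wide tare key, and leave the square key at the end of the row alone. Then pick up the sprung tongs by their rubber grips, close their jaws on the sleeve and lift it straight up; the sleeve has been degreased, so the gripper itself must not touch it, and the other two parts stay lying on the pan. The program finishes while holding: the sleeve still in the tongs, over the pan and at least 5 cm clear of it, with nothing else touching it.

Things in the scene. Friction and masses are not known exactly. Their poses are not given: they have to be found in the camera images.
- scale: Counting scale, 280 mm deep (its x) by 250 mm wide (its y), fixed to the bench. Origin under its centre on the bench; its x axis points from the key console (front) to the pan, z up. Seen from the front, y is to the left. The stainless pan covers x -55 to +145 mm and y -125 to +125 mm, its floor is 77 mm above the bench, with a lip that rises 8 mm more all round. The sloped console in front of it (45 to 59 mm high) has a dark display and one row of four grey keys.
- pan_center (a point): Centre of the pan's floor, 77 mm above the bench.
- key_on_top (a point): On key: round, 20 mm diameter, the leftmost of the four seen from the scale's front. Key centres in the row are 52 mm apart. Its origin is at the middle of the key's top face. Keys stand about 7 mm proud, the console slopes up by 10 degrees away from the keyed edge, travel 4 mm, fully down takes about 5 N, springs back when let go.
- key_tare_top (a point): Tare key: wide, 30 by 18 mm, second from the left. Its origin is at the middle of the key's top face. Keys stand about 7 mm proud, the console slopes up by 10 degrees away from the keyed edge, travel 4 mm, fully down takes about 5 N, springs back when let go.
- key_unit_top (a point): Unit key: square, 18 mm, third from the left, between the tare key and the print key. Its origin is at the middle of the key's top face. Keys stand about 7 mm proud, the console slopes up by 10 degrees away from the keyed edge, travel 4 mm, fully down takes about 5 N, springs back when let go.
- key_print_top (a point): Print key: square, 18 mm, rightmost; not to be pressed. Its origin is at the middle of the key's top face. Keys stand about 7 mm proud, the console slopes up by 10 degrees away from the keyed edge, travel 4 mm, fully down takes about 5 N, springs back when let go.
- key_on (a joint): How far the on key is pressed, 0 up to 0.004 m.
- key_tare (a joint): How far the tare key is pressed, 0 up to 0.004 m.
- key_unit (a joint): How far the unit key is pressed, 0 up to 0.004 m.
- key_print (a joint): How far the print key is pressed, 0 up to 0.004 m.
- tongs: Sprung steel tongs with black rubber grips and jaws, 230 mm long, 28 mm high, 0.12 kg, lying flat on the bench; two arms on a hinge at the tail, opening sideways in the bench plane like a narrow V. Origin on the underside, on the centreline between the two rubber grips (near the balance point); x points along the centreline to the jaws, z up. Hinge at x = -115 mm.
- tongs_grip (a point): Point midway between the two rubber grips, half-way up (14 mm), over the tongs' origin, same axes. Grips are 85 mm long (x -42 to +43 mm), 28 mm high. Take them across the tongs' y axis: over the grips the tongs are 58 mm wide when open (63 mm at the grips' front ends), 35 mm with the jaws on the sleeve. Outer faces are parallel at about 45 mm.
- tongs_jaws (a point): Point midway between the jaws, half-way up, 80 mm ahead of tongs_grip along x. The jaws are shallow vertical V's, 33 mm long and 28 mm high, that centre a round part here. Gap between the jaws 65 mm when open; squeezing the grips 1 mm closer closes the jaws about 1.7 mm.
- sleeve: The sleeve (see sleeve_center); origin at the centre of its underside, z along its axis, upward.
- sleeve_center (a point): Centre of the steel sleeve, half-way up: a plain tube, 32 mm outside diameter, 50 mm tall, bore 22 mm, about 0.15 kg, standing on end on the pan; its centre is 25 mm above the pan floor. It is the only tall part on the pan.
- collar: Flat steel ring lying on the pan, 36 mm outside, 20 mm inside, 12 mm high; origin at the centre of its underside. To be left on the pan.
- lever: Slotted dark steel plate lying on the pan, 56 by 22 by 8 mm; origin at the centre of its underside. To be left on the pan.
- tongs_l (a joint): Left (+y) arm of the tongs: angle squeezed in from fully open (0), about 0.10 rad with the jaws on the sleeve. Sprung open: squeezing at the grips takes about 6 N to start, 8 N half-way, 10 N at the sleeve's size, so a part-squeezed hold (about 49 mm over the grips, jaws still 50 mm apart) carries the tongs level.
- tongs_r (a joint): Right (-y) arm of the tongs: angle squeezed in from fully open (0), about 0.10 rad with the jaws on the sleeve. Sprung open: squeezing at the grips takes about 6 N to start, 8 N half-way, 10 N at the sleeve's size, so a part-squeezed hold (about 49 mm over the grips, jaws still 50 mm apart) carries the tongs level.

How it is judged:
By the outcome, as a careful person would: the job done as asked, in the order asked, and still so for the second after the job is handed in, while the arm keeps its last pose, push and grip.
It also fails if it takes over 58 s, if anything falls off the work surface, if the arm or the gripper's body presses on something with over 40 N, if the wrist force passes 120 N, or if a joint passes its speed limit or range.

## Robot

A 6-joint arm with a two-finger parallel gripper is mounted at the origin on the work surface. World frame = base frame: x ahead of the robot, y to its left, z up, the work surface at z = 0. Lengths are in mm, angles in rad, forces in N, time in s.
With the tool pointing down it reaches from about 225 to 725 mm from the base axis. Payload 3.1 kg.
Tool frame: the origin (TCP) lies on the mounting face of the last link; the fingertips stand 173 mm ahead of it and the grasp point (between the pads) lies 155 mm ahead of it; z points along the fingers, y is the line along which they close (so a half turn about z gives the same grasp; the last joint's range is limited). The gripper opens to 85 mm and grips with 20 to 120 N. Pads are 22 mm wide; open, the fingers measure 114 mm over their backs; the gripper's body (76 mm by 85 mm) begins 54 mm behind the grasp point. The pads swing forward as they close: fully open they stand 13 mm farther back than shut.
Start: joints at [-1.238, 0.048, 0.099, 1.622, 0, 1.443], TCP at [233.434, -470.241, 404.712] pointing down, gripper open.
Joint ranges: [-2.91, 2.91], [-0.99, 1.94], [-1.21, 1.42], [-2.12, 2.29], [-1.49, 1.47], [-3.14, 3.14]. Speed limits (rad/s): [2.79, 2.79, 3.14, 3.14, 3.14, 3.14].

## Interface

Orientations are given as a unit quaternion [x, y, z, w].
In Python, from station import env, claw, planner, eyes, workorder, models, sensors gives the robot as it stands. The module is installed in compiled form; this text tells all that it offers. Calls block until the motion is done:
- env.move_ptp(position, orientation): joint-space move of the TCP to a pose.
- env.movel(position, vel=150, ori=None, until_force=None): straight line of the TCP; ori=None keeps the orientation; vel is the mean speed in mm/s. With until_force (N) it stops when the force on the tool has changed by that much, and returns True; else False.
- env.move_j(angles): joint-space move.
- claw.open_gripper() and claw.gripper_close(grip_force=None): open the fingers fully, or close them until they stop; grip_force is the grip in N (None keeps the last).
- env.pause(seconds).
- planner.ik(position, orientation): joint angles nearest the present ones, or None.
- eyes.read_camera(name): name is "scene" or "top" or "wrist"; returns the picture (420x560x3 uint8, red, green, blue); there is no depth.
- eyes.camera_model(name): a dict with "fx", "fy", "cx", "cy" (pixels), "distortion" ([k1, k2, p1, p2, k3] as OpenCV has them; the pictures are not rectified), "eye" and "orientation" of the camera in the world; the wrist camera has in their place "mount" (4x4, takes a point from camera to tool coordinates, whose origin is the TCP and whose axes are the flange's). Camera axes: x right, y up, looking along -z (the intrinsics and any distortion apply to the point x, -y, -z); pixel columns grow to the right and rows downward; lengths in mm; the calibration is good to about 2 mm. A picture is of the moment at which its call begins: read the wrist's pose just before it. camera_model takes no time and is no camera call.
A pose or a line that the arm cannot do raises env.MotionError and nothing moves.
- workorder.sign_off(): hands the job in; it is judged then, once.
Trained networks look in the newest picture that a camera, given by its name, has taken for a name from the list of things; names that differ only in an ending like _2 or _b are one class to them, and where a whole thing is asked for, a point or a joint stands for the part that bears it (a point fixed in the world has none). Each returns a list of dicts, best first, with "score" (0 to 1); they miss things now and then, are a little off and sometimes report something else, mostly with a low value. They report only what shows in the picture. A call takes as long as a camera call.
- models.look_for(camera, name): "uv" ([column, row] in pixels, amid what is visible of it).
- models.trace(camera, name): "mask" (420x560 bool, what is visible of it) and "uv" ([column, row] in pixels, amid what is visible of it).
- models.place_of(camera, name): "uv" ([column, row] in pixels: a listed point, or the origin of a listed thing).
Readings, each from a call of its own:
- sensors.get_time_s(): time.
- sensors.get_joints(): joint angles.
- sensors.get_joint_velocities(): joint speeds.
- sensors.get_effort(): joint torques, N m.
- sensors.get_ee_pos(): TCP position.
- sensors.get_eef_rot(): TCP orientation.
- sensors.get_ft_force(): force on the tool from outside, world axes, zero at the start.
- sensors.get_wrist_torque(): the same for the moment, N m.
- sensors.get_width(): finger opening in mm.
- sensors.get_gripper_force(): force on a finger pad.
Only numpy, scipy, OpenCV 4.12 (cv2) and the standard library are available. Lean on these libraries where they do the work, as an engineer would, in place of code of your own. Each camera call takes 0.05 s, during which the arm holds its last target. There are 200 camera calls.

## Working session

There is one attempt and no reset: what is moved stays moved. The work goes in short steps, each a Python script; the robot and the scene stay as the last script left them, time stands still between calls to the robot, and variables do not carry over. Pictures are saved under pics/ and viewed, at most 11 in all, crops included, and the job is handed in when it is done.

```bash
mkdir -p pics
cat > h.py <<'E'
import numpy as np, cv2
from scipy.spatial.transform import Rotation as R
from station import env, claw, planner, eyes, workorder, models, sensors
def campose(name):
    m=eyes.camera_model(name)
    if 'mount' in m:
        M=np.array(m['mount']); Rt=R.from_quat(sensors.get_eef_rot()).as_matrix(); p=np.array(sensors.get_ee_pos())
        return m,Rt@M[:3,:3],Rt@M[:3,3]+p
    o=np.array(m['orientation']); Rm=R.from_quat(o).as_matrix() if o.size==4 else o
    return m,Rm,np.array(m['eye'])
def K(m): return np.array([[m['fx'],0,m['cx']],[0,m['fy'],m['cy']],[0,0,1.]])
def ray(cp,uv):
    m,Rm,e=cp
    x,y=cv2.undistortPoints(np.array([[uv]],float),K(m),np.array(m['distortion'],float))[0,0]
    d=Rm@np.array([x,-y,-1.]); return e,d/np.linalg.norm(d)
def atz(cp,uv,z):
    e,d=ray(cp,uv); return e+d*(z-e[2])/d[2]
def proj(cp,P):
    m,Rm,e=cp
    c=(np.atleast_2d(P)-e)@Rm; c=c*[1,-1,-1]
    return cv2.projectPoints(c,np.zeros(3),np.zeros(3),K(m),np.array(m['distortion'],float))[0][:,0]
def save(name,im): cv2.imwrite('pics/'+name+'.png',cv2.cvtColor(im,cv2.COLOR_RGB2BGR))
def down(yaw): # tool z down; tool y axis along world angle yaw
    z=np.array([0,0,-1.]); y=np.array([np.cos(yaw),np.sin(yaw),0]); x=np.cross(y,z)
    return R.from_matrix(np.c_[x,y,z]).as_quat()
E
python3 - <<'E'
from h import *
H={'pan_center':77,'key_on_top':55,'key_tare_top':55,'key_unit_top':55,'key_print_top':55,'tongs':0,'tongs_grip':14,'tongs_jaws':14,'sleeve_center':102,'collar':77,'lever':77,'scale':0}
ims=[]
for c in('scene','top'):
    cp=campose(c); im=eyes.read_camera(c); save(c,im); print(c,cp[2])
    for n,z in H.items():
        for r in models.place_of(c,n)[:2]: print(n,round(r['score'],2),np.round(r['uv']),np.round(atz(cp,r['uv'],z)))
print(sensors.get_time_s(), sensors.get_eef_rot(), down(0))
E
```

```text
scene [ 975.66995651 -553.69532041  897.36743709]
pan_center 0.8 [233. 315.] [ 636. -246.   77.]
key_on_top 0.55 [219. 246.] [ 496. -139.   55.]
key_tare_top 0.52 [198. 263.] [ 492. -196.   55.]
key_tare_top 0.46 [226. 311.] [ 610. -241.   55.]
key_print_top 0.41 [151. 289.] [ 466. -297.   55.]
tongs 0.9 [328. 193.] [559. 174.   0.]
tongs_grip 0.6 [324. 185.] [542. 179.  14.]
tongs_jaws 0.82 [362. 198.] [637. 201.  14.]
sleeve_center 0.65 [273. 285.] [ 661. -163.  102.]
collar 0.75 [225. 312.] [ 620. -251.   77.]
collar 0.7 [219. 316.] [ 618. -263.   77.]
lever 0.73 [214. 346.] [ 651. -312.   77.]
scale 0.56 [221. 316.] [ 586. -234.    0.]
top [ 428.83852132  -28.29705949 1067.71705005]
pan_center 0.94 [367. 181.] [ 638. -240.   77.]
pan_center 0.74 [393. 253.] [ 458. -297.   77.]
key_on_top 0.52 [330. 236.] [ 502. -146.   55.]
key_tare_top 0.57 [346. 242.] [ 486. -187.   55.]
key_unit_top 0.58 [367. 245.] [ 478. -238.   55.]
key_unit_top 0.19 [339. 172.] [ 664. -174.   55.]
key_print_top 0.48 [387. 249.] [ 469. -289.   55.]
tongs 0.88 [206. 219.] [554. 176.   0.]
tongs_grip 0.84 [204. 219.] [552. 179.  14.]
tongs_jaws 0.91 [197. 191.] [627. 198.  14.]
tongs_jaws 0.6 [339. 173.] [ 671. -179.   14.]
sleeve_center 0.72 [338. 168.] [ 664. -165.  102.]
collar 0.46 [372. 187.] [ 620. -251.   77.]
collar 0.45 [339. 168.] [ 671. -172.   77.]
lever 0.72 [393. 175.] [ 651. -306.   77.]
scale 0.87 [360. 203.] [ 592. -235.    0.]
1.3 [ 9.73572593e-01  2.28377770e-01  1.66847812e-05 -2.57323442e-05] [0.70710678 0.70710678 0.         0.        ]
```

View pics/top.png

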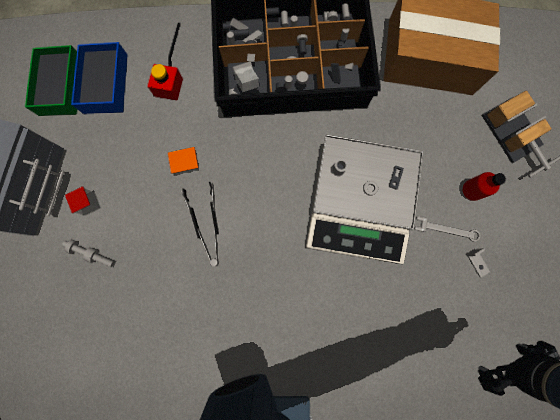

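View pics/scene.png

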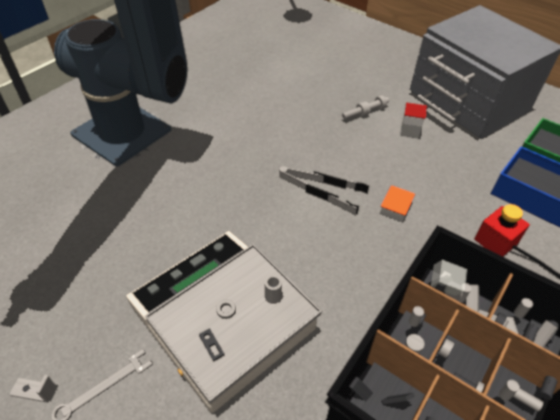

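The top view shows the scale with its keys near (326,239), (347,243), (368,247) and (388,250), the sleeve at (339,167), the collar at (370,187) and the lever at (397,177). The tongs are open, with the hinge at (214,262) and the jaws near (198,188). The scene view agrees. Next I take a closer look with the wrist camera.

Run:
```python
from h import *
claw.gripper_close(20)
q=down(-0.18)
if planner.ik([485,-215,330],q) is None or abs(planner.ik([485,-215,330],q)[5])>2.5: q=down(-0.18+np.pi)
print(planner.ik([485,-215,330],q))
env.move_ptp([470,-215,400],q)
print(sensors.get_time_s(),sensors.get_width())
cp=campose('wrist'); im=eyes.read_camera('wrist'); save('w1',im)
H={'pan_center':77,'key_on_top':56,'key_tare_top':56,'key_unit_top':56,'key_print_top':56,'sleeve_center':102,'collar':77,'lever':77,'scale':0}
for n,z in H.items():
    for r in models.place_of('wrist',n)[:3]: print(n,round(r['score'],2),np.round(r['uv']),np.round(atz(cp,r['uv'],z),1))
```

```text
[-0.54370704  0.05811931 -0.03855601  1.47412101  0.          1.20708928]
3.375 -0.19367460527909
pan_center 0.79 [453. 189.] [ 634.4 -241.5   77. ]
key_on_top 0.67 [290. 108.] [ 493.1 -139.3   56. ]
key_on_top 0.59 [507. 106.] [ 699.2 -174.5   56. ]
key_tare_top 0.88 [293. 167.] [ 486.6 -195.7   56. ]
key_unit_top 0.76 [289. 212.] [ 473.9 -241.7   56. ]
key_unit_top 0.32 [486. 108.] [ 678.9 -172.5   56. ]
key_print_top 0.6 [289. 257.] [ 464.9 -293.8   56. ]
collar 0.91 [436. 198.] [ 618.3 -247.4   77. ]
collar 0.26 [453. 190.] [ 635.  -242.6   77. ]
lever 0.86 [466. 254.] [ 646.1 -313.8   77. ]
scale 0.72 [382. 178.] [ 589.7 -237.9    0. ]
```

View pics/w1.png

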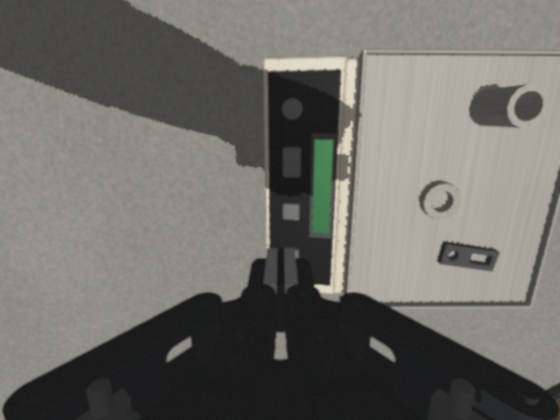

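The wrist view shows the keys at on (291,109), tare (292,162) and unit (291,211), with print at about (289,256) half hidden by the fingers. The display is on the pan side. I fit the 52 mm row to these and press.

```bash
cat >> h.py <<'E'
def toolq(zdir,yhint):
    z=np.array(zdir)/np.linalg.norm(zdir); y=np.array(yhint,float); y-=z*(y@z); y/=np.linalg.norm(y)
    return R.from_matrix(np.c_[np.cross(y,z),y,z]).as_quat()
E
python3 - <<'E'
from h import *
import json
cp=campose('wrist')
P=np.array([atz(cp,u,56) for u in([291,109],[292,162],[291,211])])
print(P.round(1), np.linalg.norm(np.diff(P,axis=0),axis=1))
# pan corners, lip top z 85, for scale yaw
L=np.array([atz(cp,u,85) for u in([362,52],[348,303])]); d=L[0]-L[1]; print('pan front edge',L.round(1),np.linalg.norm(d),np.arctan2(d[1],d[0])-np.pi/2)
d=P[0]-P[2]; yaw1=np.arctan2(d[1],d[0])-np.pi/2; print('yaw keys',yaw1)
c=P.mean(0)
ux=np.array([np.cos(yaw1),np.sin(yaw1),0]); uy=np.array([-ux[1],ux[0],0])
print('key row local x vs scale centre', ux@(c-np.array([591,-236,56])), 'tare..',uy@(c-np.array([591,-236,56])))
json.dump(dict(c=c.tolist(),yaw=yaw1),open('keys.json','w'))
E
```

```text
[[ 494.  -139.5   56. ]
 [ 486.3 -190.    56. ]
 [ 476.5 -240.8   56. ]] [51.03071692 51.7366336 ]
pan front edge [[ 558.9 -105.7   85. ]
 [ 518.9 -342.5   85. ]] 240.14397427021004 -0.16735605614698779
yaw keys -0.1712482883057116
key row local x vs scale centre -111.65530628338291 tare.. 27.28229615867439
```

Run:
```python
from h import *
import json
k=json.load(open('keys.json')); c=np.array(k['c']); c[2]=57; yaw=k['yaw']
ux=np.array([np.cos(yaw),np.sin(yaw),0]); uy=np.array([-ux[1],ux[0],0])
t=np.radians(10); zd=np.sin(t)*ux-np.cos(t)*np.array([0,0,1])
cur=R.from_quat(sensors.get_eef_rot()).as_matrix()[:,1]
q=toolq(zd,cur)
first=True
for n,s in(('on',52),('unit',-52),('tare',0)):
    tip=c+uy*s; at=lambda h: (tip-zd*(173+h)).tolist()
    if first: env.move_ptp(at(15),q); first=False
    else: env.movel(at(15),120,q)
    env.pause(0.2); f0=np.array(sensors.get_ft_force())
    hit=env.movel(at(-9),20,until_force=8)
    env.pause(0.1)
    p=np.array(sensors.get_ee_pos()); f=np.array(sensors.get_ft_force())-f0
    print(n,hit,'depth along normal',round(float((p-np.array(at(0)))@zd),2),f.round(1))
    env.movel(at(15),100)
print(sensors.get_time_s())
```

```text
on True depth along normal 3.86 [-1.6  0.6  5.9]
unit True depth along normal 3.62 [-1.3 -0.8  5.3]
tare True depth along normal 3.77 [-1.6  0.7  4.3]
10.875
```

Keys pressed in order, each about 3.7 mm deep. Next, the tongs from close up.

Run:
```python
from h import *
ft=[]
claw.open_gripper()
yaw=0.25
for s in(1,-1):
    q=down(yaw+s*np.pi/2); j=planner.ik([553,178,380],q); print(s,None if j is None else np.round(j,2))
q=min((down(yaw+s*np.pi/2) for s in(1,-1)),key=lambda q:abs(planner.ik([553,178,380],q)[5]))
env.move_ptp([545,178,380],q)
cp=campose('wrist'); im=eyes.read_camera('wrist'); save('w2',im)
for n,z in {'tongs':0,'tongs_grip':14,'tongs_jaws':14}.items():
    for r in models.place_of('wrist',n)[:3]: print(n,round(r['score'],2),np.round(r['uv']),np.round(atz(cp,r['uv'],z),1))
# overlay
im=eyes.read_camera('top'); save('crop1',cv2.resize(im[100:280,280:440],None,fx=3.3,fy=3.3))
print(sensors.get_time_s())
```

```text
1 [ 0.2   0.19  0.21  1.59  0.   -0.05]
-1 [0.2  0.19 0.21 1.59 0.   3.09]
13.3833
```

View pics/w2.png

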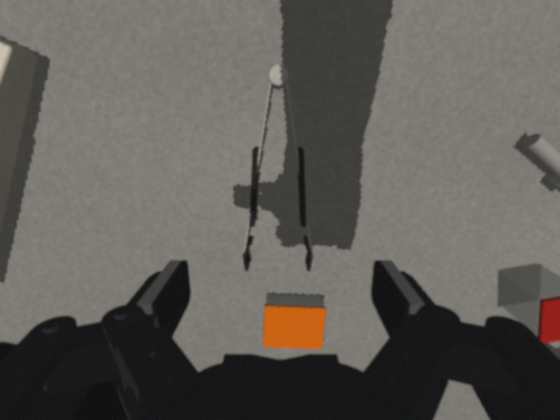

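View pics/crop1.png

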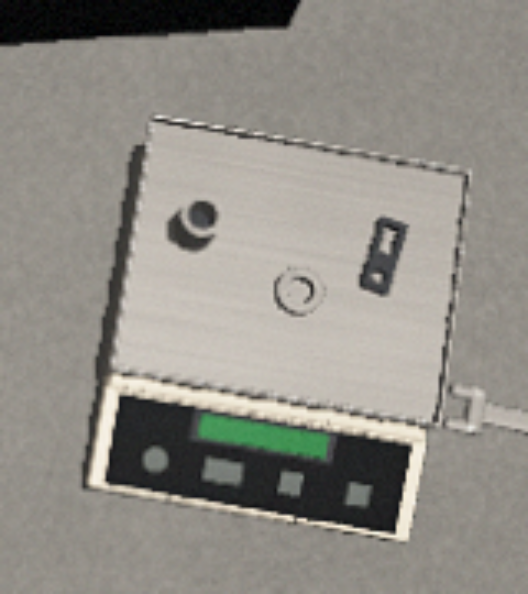

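The wrist view shows the tongs clearly: hinge (277,76), grips centred at (254,185) and (302,186), jaw tips at (247,258) and (309,258). The networks missed them in the shadow. In the top crop the three parts are undisturbed and the display reads plain.

Run:
```python
from h import *
cp=campose('wrist')
pt=lambda u,z: atz(cp,u,z).round(1)
h=pt([277,76],20)
gl,gr=pt([254,185],24),pt([302,186],24); jl,jr=pt([247,258],24),pt([309,258],24)
print(h,gl,gr,np.linalg.norm(gl-gr),jl,jr)
g=(gl+gr)/2; j=(jl+jr)/2; d=(j-h)[:2]; yaw=np.arctan2(d[1],d[0]); u=np.array([np.cos(yaw),np.sin(yaw)])
print('yaw',yaw,'h->g',u@(g-h)[:2],'h->j',u@(j-h)[:2],'lateral g',np.array([-u[1],u[0]])@(g-h)[:2], g)
```

```text
[439.3 147.3  20. ] [550.6 149.9  24. ] [539.1 199.9  24. ] 51.30545779934139 [635.9 161.   24. ] [618.4 230.   24. ]
yaw 0.25116917934463334 h->g 109.0977156433615 h->j 193.93520180720157 lateral g 0.5009405156706858 [544.85 174.9   24.  ]
```

Run:
```python
from h import *
yaw=0.251; q=down(yaw+np.pi/2); x,y=550.5,176
env.move_ptp([x,y,250],q)
print('hit',env.movel([x,y,178],80,until_force=8))
try: claw.gripper_close(20)
except Exception as e: print(e)
print(sensors.get_time_s(),sensors.get_width(),sensors.get_gripper_force(),np.round(sensors.get_ft_force(),1))
env.pause(.3); print(sensors.get_width(),sensors.get_gripper_force())
```

```text
hit False
15.6167 21.454526103603136 21.243302219663747 [-0.8 -0.2 15. ]
21.33678148871013 21.242485249531455
```

20 N closes the tongs fully, so I try a lower grip force, and slightly higher to unload the contact with the bench.

Run:
```python
from h import *
p=np.array(sensors.get_ee_pos())
claw.open_gripper(); print(sensors.get_width(),np.round(sensors.get_ft_force(),1), p.round(1))
env.movel([p[0],p[1],181],50)
for f in (7,8,9):
    try:
        claw.gripper_close(f); print(f,sensors.get_time_s(),sensors.get_width(),sensors.get_gripper_force(),np.round(sensors.get_ft_force(),1))
    except Exception as e: print(f,repr(e))
```

```text
85.3110808735013 [ 0.5  0.2 -0. ] [552.8 176.6 183.6]
7 17.4083 21.104878967859882 21.871298670557735 [-2.5 -0.4 13.7]
8 17.625 20.865112127180954 21.868523965822533 [-2.3 -0.2 14.2]
9 17.8417 20.514284940864766 21.86876945212134 [-1.   0.3 13.7]
```

The gripper's 20 N minimum always shuts the empty tongs. So I'll carry them open by the tail: a grip at the hinge has almost no leverage on the spring. I'll lay them around the sleeve, then grasp the rubber grips for the squeeze and lift.

Run:
```python
from h import *
yaw=0.251; q=down(yaw+np.pi/2); 
claw.open_gripper()
p=np.array(sensors.get_ee_pos()); env.movel([p[0],p[1],250],200)
env.move_ptp([440,147.5,300],q)
cp=campose('wrist'); im=eyes.read_camera('wrist'); save('w3',im)
print(cp[2],sensors.get_time_s()); 
for n,z in {'tongs':0,'tongs_grip':14,'tongs_jaws':14}.items():
    for r in models.place_of('wrist',n)[:1]: print(n,round(r['score'],2),np.round(r['uv']),np.round(atz(cp,r['uv'],z),1))
cp=campose('top'); eyes.read_camera('top')
for n,z in {'tongs':0,'tongs_grip':14,'tongs_jaws':14}.items():
    for r in models.place_of('top',n)[:1]: print(n,round(r['score'],2),np.round(r['uv']),np.round(atz(cp,r['uv'],z),1))
```

```text
[369.17616255 130.16472138 267.56524125] 19.6
tongs 0.62 [203. 221.] [548.3 182.3   0. ]
tongs_grip 0.9 [201. 219.] [552.3 185.5  14. ]
tongs_jaws 0.66 [197. 189.] [631.8 199.   14. ]
```

View pics/w3.png

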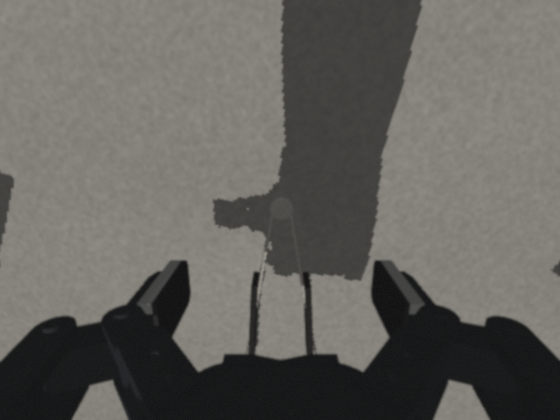

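The wrist view puts the hinge boss at (282,208), with the arms symmetric below it at (257,275) and (305,275). They are in line with the tool.

Run:
```python
from h import *
yaw=0.251; q=down(yaw+np.pi/2)
cp=campose('wrist'); h=atz(cp,[282,208],22); print('hinge',h.round(1), (atz(cp,[293,208],22)-atz(cp,[271,208],22)).round(1))
u=np.array([np.cos(yaw),np.sin(yaw),0]); h=h+2*u
env.movel([h[0],h[1],200],150)
print('hit',env.movel([h[0],h[1],177],60,until_force=8))
claw.gripper_close(40)
print(sensors.get_time_s(),sensors.get_width(),sensors.get_gripper_force(),np.round(sensors.get_ft_force(),1))
env.movel([h[0],h[1],240],60); env.pause(.2)
print(sensors.get_width(),np.round(sensors.get_ft_force(),2),np.round(sensors.get_wrist_torque(),3))
for c in('top','scene'): save('lift_'+c,eyes.read_camera(c)); 
a=cv2.imread('pics/lift_top.png')[130:300,110:290]; b=cv2.imread('pics/lift_scene.png')[110:280,220:400]
cv2.imwrite('pics/lift.png',cv2.resize(np.hstack([a,b]),None,fx=2.2,fy=2.2))
```

```text
hinge [440.7 149.5  22. ] [-4.5 17.6  0. ]
hit False
21.9167 19.243221454912103 38.86381781398086 [-0.2 -0.1  1.8]
18.863432608655398 [-0.43 -0.33 -1.  ] [-0.01   0.078  0.016]
```

View pics/lift.png

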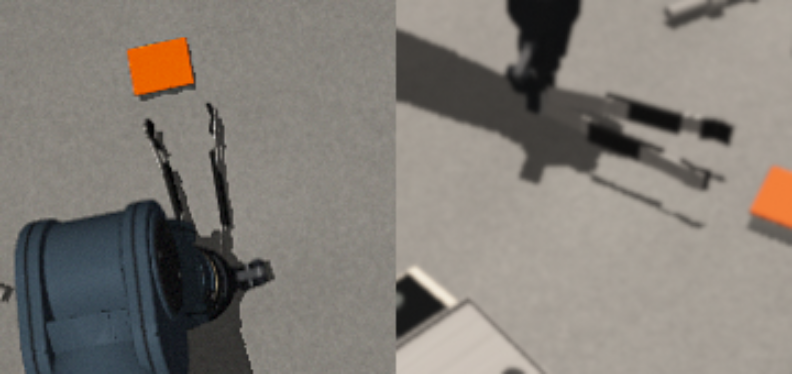

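The tongs hang open from the tail grip. I triangulate the jaws for droop, and the sleeve with the networks.

```bash
cat >> h.py <<'E'
def tri(uvs):
    A=np.zeros((3,3));b=np.zeros(3);rs=[ray(campose(c),u) for c,u in uvs]
    for e,d in rs:
        M=np.eye(3)-np.outer(d,d);A+=M;b+=M@e
    p=np.linalg.solve(A,b); return p,[round(float(np.linalg.norm((np.eye(3)-np.outer(d,d))@(p-e))),1) for e,d in rs]
E
python3 - <<'E'
from h import *
p=np.array(sensors.get_ee_pos()); print('tcp',p.round(1))
print('jaw mid',tri([('top',[191.5,182.5]),('scene',[365,181])]))
for c in('top','scene'):
    r=models.place_of(c,'tongs_jaws')[:1]; print(c,[(x['uv'],x['score']) for x in r])
# sleeve
for c in('top','scene'):
    cp=campose(c)
    for r in models.trace(c,'sleeve')[:1]:
        ys,xs=np.nonzero(r['mask']); print(c,r['score'],len(xs),r['uv'],xs.min(),xs.max(),ys.min(),ys.max(), atz(cp,[xs.mean(),ys.mean()],102).round(1))
print('pic tri',tri([('top',[338.5,167.5]),('scene',[273,289])]))
E
```

```text
tcp [442.6 150.  239.7]
jaw mid (array([637.12521825, 199.8762102 ,  73.04299416]), [0.5, 0.5])
top [([190.5, 184.1], 0.96)]
scene [([363.2, 177.3], 0.57)]
top 0.52 203 [339.6, 170.4] 332 347 159 176 [ 665.7 -167.4  102. ]
scene 0.66 463 [273.0, 286.5] 264 282 275 303 [ 666.5 -168.5  102. ]
pic tri (array([ 666.0219328 , -167.21565848,   98.09630381]), [0.7, 0.7])
```

Run:
```python
from h import *
phi=-0.12; q=down(phi+np.pi/2); u=np.array([np.cos(phi),np.sin(phi),0]); s=np.array([665.5,-167,0])
t=s-193*u; p=np.array(sensors.get_ee_pos())
env.movel([p[0],p[1],340],200)
env.move_ptp([t[0],t[1],340],q); env.pause(.3)
print(sensors.get_time_s(),t.round(1),sensors.get_width(),np.round(sensors.get_joints(),2))
for c in('top','scene'):
    im=eyes.read_camera(c); save('al_'+c,im)
    r=models.place_of(c,'tongs_jaws')[:1]; print(c,[(x['uv'],x['score']) for x in r])
a=cv2.imread('pics/al_top.png')[120:260,270:440]; b=cv2.imread('pics/al_scene.png')[190:330,180:350]
cv2.imwrite('pics/al.png',cv2.resize(np.hstack([a,b]),None,fx=2.35,fy=2.35,interpolation=cv2.INTER_CUBIC))
```

```text
25.7 [ 473.9 -143.9    0. ] 18.894708624073303 [-0.43 -0.03 -0.11  1.49  0.   -0.31]
top [([339.7, 158.8], 0.82)]
scene [([276.1, 263.1], 0.76)]
```

View pics/al.png

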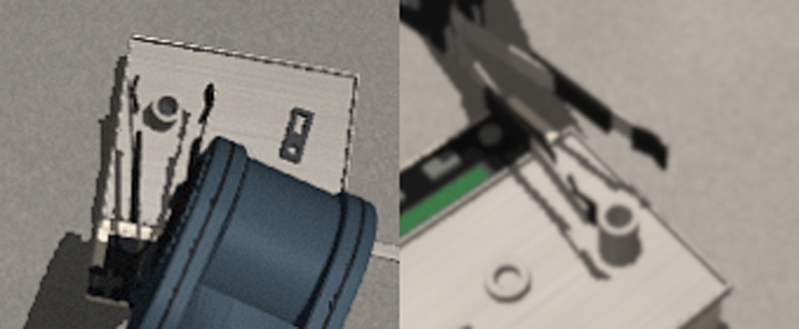

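Above the sleeve, the jaws show in the top view at about (327,160) and (359,162), and in the scene view at (289,254) and (260,276). I triangulate their middle.

Run:
```python
from h import *
print(tri([('top',[343,161]),('scene',[274,265])]))
print(tri([('top',[339.7,158.8]),('scene',[276.1,263.1])]))
print('predicted',np.array([665.5,-167,177]), proj(campose('top'),[665.5,-167,177]),proj(campose('scene'),[665.5,-167,177]))
L=tri([('top',[327.4,160.4]),('scene',[288.5,254])]);Rr=tri([('top',[358.9,161.7]),('scene',[259.6,276])]); print(L,Rr)
```

```text
(array([ 664.26856773, -165.94720142,  172.41236228]), [1.3, 1.3])
(array([ 667.12469886, -159.93447368,  174.62478725]), [1.1, 1.1])
predicted [ 665.5 -167.   177. ] [[343.344855   159.55707968]] [[273.46028116 264.34473949]]
(array([ 667.37747308, -130.30193756,  169.28472541]), [2.2, 2.2]) (array([ 661.36742339, -201.23361076,  176.66917463]), [1.3, 1.3])
```

Run:
```python
from h import *
p=np.array(sensors.get_ee_pos()); x,y=p[0],p[1]
env.movel([x,y,272],100); env.pause(.1)
print('hit',env.movel([x,y,258],25,until_force=2.5), np.round(sensors.get_ee_pos(),1),np.round(sensors.get_ft_force(),1))
claw.open_gripper(); env.pause(.2)
phi=-0.12; u=np.array([np.cos(phi),np.sin(phi),0])
env.movel([x,y,335],200)
t=p+113*u
env.movel([t[0]-60*u[0],t[1]-60*u[1],400],250); 
cp=campose('wrist'); im=eyes.read_camera('wrist'); save('w4',im); print(sensors.get_time_s(),t.round(1))
```

```text
hit True [ 473.9 -143.7  261.1] [0.4 0.2 3.4]
29.2083 [ 586.1 -157.1  340.1]
```

View pics/w4.png

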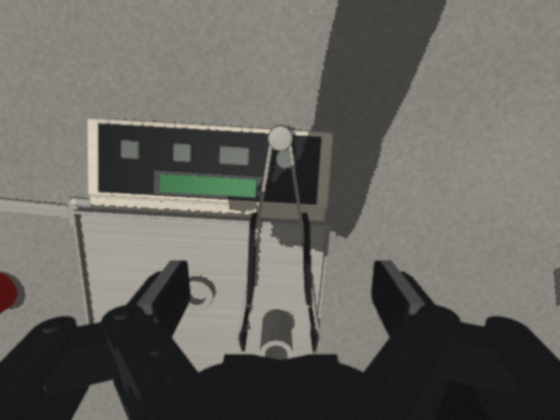

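The tongs lie around the sleeve: hinge (281,138), jaws at about (245,340) and (314,340), sleeve between them at (276,345). I regrip on the rubber grips, squeeze and lift.

Run:
```python
from h import *
phi=-0.12; u=np.array([np.cos(phi),np.sin(phi),0])
cp=campose('wrist'); h=atz(cp,[281,138],116); jm=atz(cp,[279.5,345],105); print(h.round(1),jm.round(1),'heading',np.arctan2(*(jm-h)[[1,0]]))
t=h+115*u; t2=np.array([586.1,-157.1,0]); t=(t+t2)/2; print(t.round(1))
env.movel([t[0],t[1],335],200)
print('hit',env.movel([t[0],t[1],260],80,until_force=6),np.round(sensors.get_ee_pos(),1))
claw.gripper_close(20); env.pause(.2)
print(sensors.get_time_s(),sensors.get_width(),sensors.get_gripper_force(),np.round(sensors.get_ft_force(),1),np.round(sensors.get_ee_pos(),1))
for c in('top','scene'): save('gr_'+c,eyes.read_camera(c))
a=cv2.imread('pics/gr_top.png')[120:260,270:440]; b=cv2.imread('pics/gr_scene.png')[200:340,200:370]
cv2.imwrite('pics/gr.png',cv2.resize(np.hstack([a,b]),None,fx=2.35,fy=2.35,interpolation=cv2.INTER_CUBIC))
```

```text
[ 469.2 -141.4  116. ] [ 672.6 -167.4  105. ] heading -0.12716747875021478
[ 584.7 -156.1   58. ]
hit False [ 585.1 -156.3  260.8]
31.5833 35.87193315859994 23.110908988164738 [-0.1 -1.6  6.3] [ 585.5 -157.3  262.8]
```

View pics/gr.png

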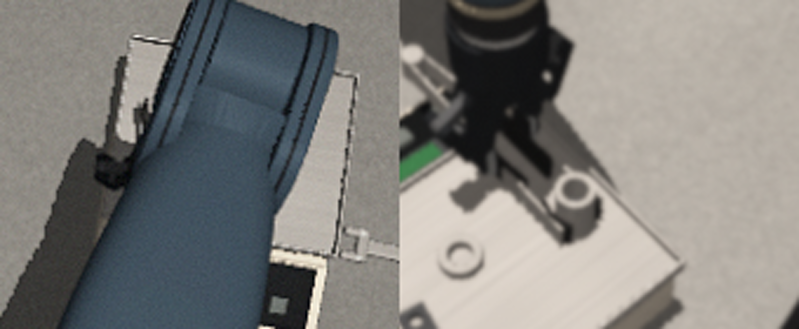

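The width of 35.9 mm matches the jaws being on the sleeve, and the scene view confirms it. I firm the grip and lift.

Run:
```python
from h import *
claw.gripper_close(60); env.pause(.2)
p=np.array(sensors.get_ee_pos()); print(sensors.get_width(),np.round(sensors.get_ft_force(),1))
env.movel([p[0],p[1],p[2]+30],40); env.movel([p[0],p[1],p[2]+100],80); env.pause(.5)
print(sensors.get_time_s(),sensors.get_width(),sensors.get_gripper_force(),np.round(sensors.get_ft_force(),2),np.round(sensors.get_wrist_torque(),2),np.round(sensors.get_ee_pos(),1))
im=eyes.read_camera('scene'); cp=campose('scene')
r=models.place_of('scene','sleeve_center')[:1]; print(r, proj(cp,[665,-167,200]))
cv2.imwrite('pics/end.png',cv2.resize(im[170:350,180:380,::-1],None,fx=3,fy=3))
```

```text
34.44640723853458 [-0.6 -1.9  6.9]
34.6 34.18615303958312 59.88922849763185 [-0.76  0.23 -2.11] [0.04 0.1  0.02] [ 585.6 -157.1  363. ]
[{'uv': [274.0, 254.6], 'score': 0.56}] [[273.31323987 256.45183213]]
```

View pics/end.png

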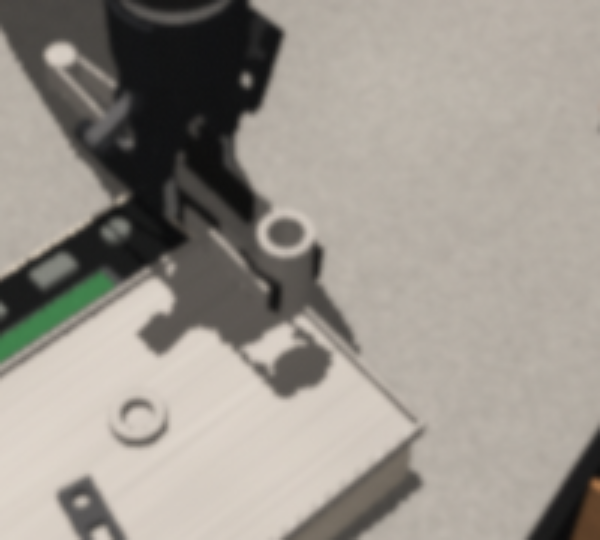

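The sleeve hangs in the jaws about 10 cm above the pan, and the collar and lever are still lying there. Handing in.

```bash
python3 -c "
from h import *
print(workorder.sign_off())"
```

```text
the job is handed in; nothing more can be done
None
```

I handed the job in at about 35 s, with the sleeve held in the tongs by their rubber grips about 10 cm above the pan and the collar and lever still on it; on, unit and tare went down about 3.7 mm of 4 mm in that order with print untouched, but because the gripper's 20 N minimum shuts the empty tongs, I first carried them to the scale by the hinge and took the grips only to squeeze and lift.

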